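# Put a specimen in the warming cabinet and latch its door

## Task

Stand the white-lidded specimen cup upright on the pulled-out tray of the little warming cabinet and let go of it. Then slide the tray fully home with the cup on it, and after that push the door shut until its sprung tongue snaps in behind the strike pin and the door stays latched. Leave the two yellow-lidded cups where they are.

Things in the scene. Friction and masses are not known exactly. Their poses are not given: they have to be found in the camera images.
- cup_white_mid (a point): centre, half-way up, of the specimen cup with the white lid: 50 mm tall, body about 53 mm across, lid 59 mm across and the top 10 mm of the height; 20 to 60 g. It stands upright and loose on the bench; grip it round the body below the lid.
- cup_yellow_a_mid (a point): centre, half-way up, of a yellow-lidded cup of the same shape, standing loose on the bench; to be left alone
- cup_yellow_b_mid (a point): centre, half-way up, of the other yellow-lidded cup, same shape; to be left alone
- cabinet: white warming cabinet fixed on the bench, 120 deep (x) x 190 wide (y) x 80 mm high; origin at the centre of its underside. Its x axis points into the cabinet (away from the doorway), y to the left as seen from in front of it, z up; it may be turned some 11 degrees. The front face lies at its x = -60 mm. A strike bracket stands out in front of the right-hand jamb: an upright pin 6 mm thick at x = -75, y = -72 mm, 26 to 54 mm above the bench, bracket to x = -83 mm.
- tray_centre (a point): centre of the upper face of the tray floor, where the cup is to stand (12 mm above the bench). The clear floor is 90 mm along the cabinet's x by 78 mm along y; low lips 3 mm high surround it on three sides, and the tray's upright blue front plate (10 mm thick, 70 mm wide) on the near side. The axes are those of the cabinet.
- tray_front (a point): point on the outer (near) face of the tray's upright blue front plate, in its middle, 44 mm above the bench; the plate's top edge is 56 mm above the bench. Push here, along the cabinet's +x, to slide the tray in.
- tray (a joint): how far the tray is pulled out towards the robot, m; 0 = fully home against its stop. It starts about 0.10 to 0.12 out, moves with 1 to 2 N of friction and stays where it is left. When home, the face of the blue plate is about flush with the front: 1.5 mm behind the side walls' front faces and 4.5 mm in front of the roof's front edge (roof 70 to 80 mm above the bench).
- door_hinge (a point): point on the door's upright hinge axis, 40 mm above the bench. The hinge is at the left side of the doorway (cabinet x = -67, y = +85 mm). The axes turn with the door: its -y axis runs from the hinge along the door to the free edge, its -x axis points out of the outer face.
- door_push (a point): point on the door's outer face, 110 mm from the hinge axis and 40 mm above the bench, a good place to push; axes as door_hinge. The door is a grey-framed glazed panel 150 mm wide, 14 mm thick, from 8 to 74 mm above the bench; its outer face is 7 mm off the plane through the hinge axis.
- door (a joint): door angle, rad: 0 = shut, about 1.57 = square to the front, stop at 2.1. It starts wide open (1.5 to 1.95). A weak spring opens it again (below 1 N at the free edge) unless it is latched. When latched it rests at 0 to 0.015; it can be pressed to -0.012, where it meets its stop.
- tongue (a joint): how far the sloped brass tongue at the door's free edge is pushed back into the door, m; 0 = fully out, as at the start; its spring takes 2 to 4 N. In closing, the slope meets the strike pin at a door angle of about 0.08 and the tongue is pushed back up to about 5 mm; it snaps out again near angle 0. About 7 to 15 N at door_push carries it over.
Things that resemble listed ones, but are neither listed nor needed, are in the scene too. What is shaped like the part that bears cup_white_mid but green or pink is not meant.

How it is judged:
On the way, in this order (a step that is already met when the one before it is completed fails the run):
1. the white-lidded cup stands upright on the pulled-out tray, let go (z of cup_white_mid in the frame of tray_centre between 0.021 and 0.029 m and horizontal distance between cup_white_mid and tray_centre below 0.022 m and angle between cup_white_mid's own z axis and vertical below 0.1 rad and value of joint tray above 0.05 m and contact force between the fingers and cup_white below 0.05 N), for 0.2 s.
2. the tray is fully home with the cup standing on it, the door not yet shut (value of joint tray below 0.006 m and value of joint door above 0.3 rad and horizontal distance between cup_white_mid and tray_centre below 0.025 m and angle between cup_white_mid's own z axis and vertical below 0.1 rad), for 0.1 s.
3. the door is shut and its tongue has snapped out behind the strike pin (value of joint door below 0.02 rad and value of joint tongue below 0.002 m), for 0.2 s.
At the end, for the whole second after the job is handed in: The door is latched (angle below 0.02 rad, tongue out again to within 2 mm), the tray is home to within 6 mm, and the white-lidded cup stands upright (within 0.1 rad) and still on the tray, its centre within 25 mm of the tray's centre (all of step 3 and value of joint tray below 0.006 m and horizontal distance between cup_white_mid and tray_centre below 0.025 m and z of cup_white_mid in the frame of tray_centre below 0.029 m and angle between cup_white_mid's own z axis and vertical below 0.1 rad and linear speed of cup_white below 0.02 m/s); the robot touches nothing.
It fails at once if a yellow-lidded cup is moved more than 30 mm (distance of any of cup_yellow_a_mid, cup_yellow_b_mid from where it was at the start of the episode above 0.03 m).
It also fails if it takes over 72 s, if anything falls off the work surface, if the arm or the gripper's body presses on something with over 40 N, if the wrist force passes 120 N, or if a joint passes its speed limit or range.

## Robot

A 6-joint arm with a two-finger parallel gripper is mounted at the origin on a cart in front of the work surface, level with it; the furniture and walls round the work are solid. World frame = base frame: x ahead of the robot, y to its left, z up, the work surface at z = 0. Lengths are in m, angles in rad, forces in N, time in s.
With the tool pointing down it reaches from about 0.15 to 0.775 m from the base axis. Payload 6.1 kg.
Tool frame: the origin (TCP) lies at the very end of the fingers, on their centre line; the grasp point (between the pads) lies r.tcp_to_grasp behind it (r.tcp_to_grasp is the distance from the TCP to the grasp point, in m); z points along the fingers, x is the direction in which the jaws open and shut, and the axes are right-handed (so a half turn about z gives the same grasp; the last joint's range is limited). The gripper opens to 85 mm and grips with 20 to 120 N. Pads are 22 mm wide; open, the fingers measure 114 mm over their backs; the gripper's body (76 mm by 85 mm) begins 54 mm behind the grasp point. The pads swing forward as they close: fully open they stand 13 mm farther back than shut.
Start: joints at [-1.326, 0.126, -0.04, 1.405, 0, 1.571], TCP at [0.127, -0.509, 0.231] pointing down, gripper open.
Joint ranges: [-2.72, 2.72], [-0.95, 1.95], [-1.27, 1.35], [-1.78, 2.02], [-1.46, 1.47], [-3.14, 3.14]. Speed limits (rad/s): [2.39, 2.39, 3.01, 3.14, 3.14, 3.14].

## Interface

Orientations are given as a rotation vector (axis times angle).
In Python, from station import r gives the robot as it stands. The module is installed in compiled form; this text tells all that it offers.
- The arm moves only by the shell command python3 -m pendant 'ROWS' [FORCE]. ROWS is JSON, a list of rows, each a list of 7 numbers: the opening, from -1 (shut) to 1 (fully open), then the shift along the tool's x, y, z in m, then the turn, a rotation vector about the tool's x, y, z in rad. In form: [[gripper, tx, ty, tz, rx, ry, rz], ...]. A call has 1 to 12 rows; each row is the pose to reach, as a shift and turn from the pose measured when the call began, along the tool's axes at that moment; what a row does not reach only later rows make up. A row lasts 1/8 s, in which the tool goes at most 62.5 mm and 10.7 degrees, less where a joint would pass 70% of its speed; a pose out of reach is approached as far as the arm can. A call with a gripper value outside its range is refused whole. The fingers move at their own pace and stop on an object; FORCE is the grip in N (left out, the last holds). Time passes only in rows, so rows that repeat a pose let the fingers close. It gives the time, the measured TCP pose, the force and the opening at its end, in the units of the state.
- r.read_state(): the state, without advancing time (a new reading comes with each control period).
- r.grab_frame(name): name is "side" or "top" or "wrist"; returns the picture (400x640x3 uint8, red, green, blue); there is no depth.
- r.camera_info(name): a dict with "vfov" (degrees; the focal length in pixels is half the picture's height over the tangent of half this angle, whatever the lens; pixels are square), "cx", "cy" (the principal point, pixels), "D" ([k1, k2, p1, p2, k3] as OpenCV has them; the pictures are not rectified), "world_from_camera" (4x4, takes a point from camera to world coordinates); the wrist camera has in their place "mount" (4x4, takes a point from camera to tool coordinates, whose origin is the TCP and whose axes are the tool frame's). Camera axes: x right, y down, z forward; pixel columns grow to the right and rows downward; lengths in m; the calibration is good to about 2 mm. A picture is of the moment at which its call begins: read the wrist's pose just before it. camera_info takes no time and is no camera call.
- r.sign_off(): hands the job in, once; it reports no verdict.
Trained networks look in the newest picture that a camera, given by its name, has taken for a name from the list of things; names that differ only in an ending like _2 or _b are one class to them, and where a whole thing is asked for, a point or a joint stands for the part that bears it (a point fixed in the world has none). Each returns a list of dicts, best first, with "score" (0 to 1); they miss things now and then, are a little off and sometimes report something else, mostly with a low value. They report only what shows in the picture. A call takes as long as a camera call. They do not tell look-alikes from the thing itself.
- r.recognise(target, camera): "rect" ([left, top, width, height] in pixels, round what is visible of it).
The state is a dict: "time": time; "joint_positions": joint angles; "joint_vel": joint speeds; "tau": joint torques, N m; "eef_pos": TCP position; "orientation": TCP orientation; "ft_force": force on the tool from outside, world axes, zero at the start; "torque": the same for the moment, N m; "width": finger opening in m.
Only numpy, scipy, OpenCV 4.12 (cv2) and the standard library are available. Lean on these libraries where they do the work, as an engineer would, in place of code of your own. Each camera call takes 0.05 s, during which the arm holds its last target.

## Working session

There is one attempt and no reset: what is moved stays moved. The work goes in short steps, Python scripts to look and compute and a shell command to move; the robot and the scene stay as the last step left them, time stands still between calls to the robot, and variables do not carry over. Pictures are saved under pics/ and viewed, and the job is handed in when it is done.

```bash
mkdir -p pics; ls; python3 - <<'E'
from station import r
import cv2,numpy as np
print(r.read_state()); print(r.tcp_to_grasp)
for n in ["side","top","wrist"]:
    f=r.grab_frame(n); cv2.imwrite(f"pics/{n}0.png",f[:,:,::-1]); print(n,r.camera_info(n))
    for t in ["cup_white_mid","cup_yellow_a_mid","cabinet","tray_front","tray","door_push","door","tray_centre"]:
        print(t,[(round(d["score"],2),[int(x) for x in d["rect"]]) for d in r.recognise(t,n)][:4])
E
```

```text
pics
{'time': 0.0, 'joint_positions': array([-1.32600738e+00,  1.26388694e-01, -4.06300576e-02,  1.40539180e+00,
        3.96289681e-06,  1.57078072e+00]), 'joint_vel': array([ 0.0015233 , -0.00126545, -0.000679  , -0.00102743,  0.00172654,
       -0.00114841]), 'tau': array([-1.50149517e-03, -4.35908782e+01,  3.52927601e+01,  1.70244015e-02,
       -2.05574825e-04, -5.94350681e-06]), 'eef_pos': array([ 0.1271355 , -0.50894753,  0.23051381]), 'orientation': array([-2.47526606e+00,  1.93297623e+00,  1.99396404e-03]), 'ft_force': array([ 0.28253641, -0.27206288,  0.64534856]), 'torque': array([0.04855263, 0.02531047, 0.00497367]), 'width': 0.08540623346111363}
0.0187
side {'vfov': 54.288626339129586, 'cx': 319.10829937331033, 'cy': 202.16579442149305, 'D': array([-0.0383706,  0.       ,  0.       ,  0.       ,  0.       ]), 'world_from_camera': array([[-0.90386668, -0.19168303,  0.38246913,  0.17755606],
       [-0.42778188,  0.39395291, -0.81351322,  0.74700634],
       [ 0.00526185, -0.89892086, -0.43807944,  0.46185117],
       [ 0.        ,  0.        ,  0.        ,  1.        ]])}
[... 1120 characters left out ...]
h [(0.8, [360, 200, 24, 53])]
door [(0.89, [357, 198, 28, 57])]
tray_centre []
wrist {'vfov': 68.72256750742761, 'cx': 315.75367825608544, 'cy': 202.11257186196227, 'D': array([-0.04296063,  0.        ,  0.        ,  0.        ,  0.        ]), 'mount': array([[ 9.99999105e-01, -5.14082348e-04,  1.23504124e-03,
        -6.27365432e-04],
       [ 1.67138488e-04,  9.63992611e-01,  2.65928971e-01,
        -6.67104180e-02],
       [-1.32728002e-03, -2.65928527e-01,  9.63991834e-01,
        -1.42997064e-01],
       [ 0.00000000e+00,  0.00000000e+00,  0.00000000e+00,
         1.00000000e+00]])}
cup_white_mid []
cup_yellow_a_mid []
cabinet []
tray_front []
tray []
door_push []
door []
tray_centre []
```

```bash
python3 - <<'E'
import cv2
f=cv2.imread("pics/top0.png"); cv2.imwrite("pics/top0c.png",cv2.resize(f[140:280,180:460],None,fx=2.85,fy=2.85,interpolation=cv2.INTER_CUBIC))
f=cv2.imread("pics/side0.png"); cv2.imwrite("pics/side0c.png",cv2.resize(f[130:340,220:420],None,fx=2.85,fy=2.85,interpolation=cv2.INTER_CUBIC))
E
```

```text
(no output)
```

View pics/top0.png

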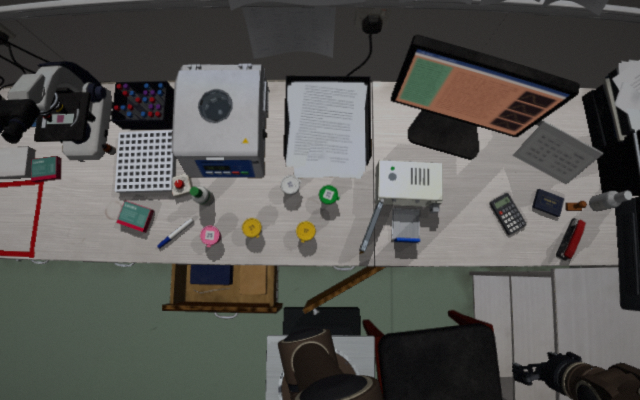

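View pics/side0.png

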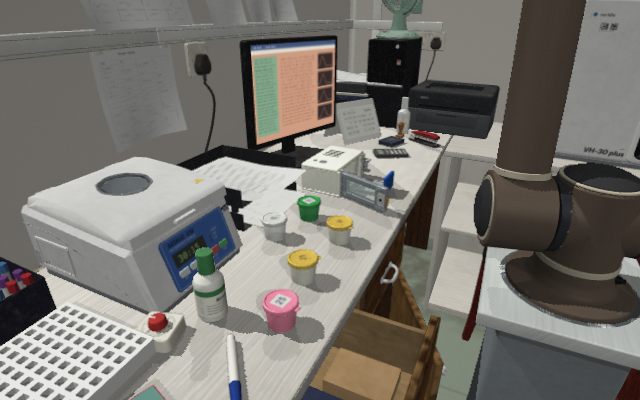

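```bash
ls pics
```

```text
side0.png
side0c.png
top0.png
top0c.png
wrist0.png
```

View pics/top0c.png

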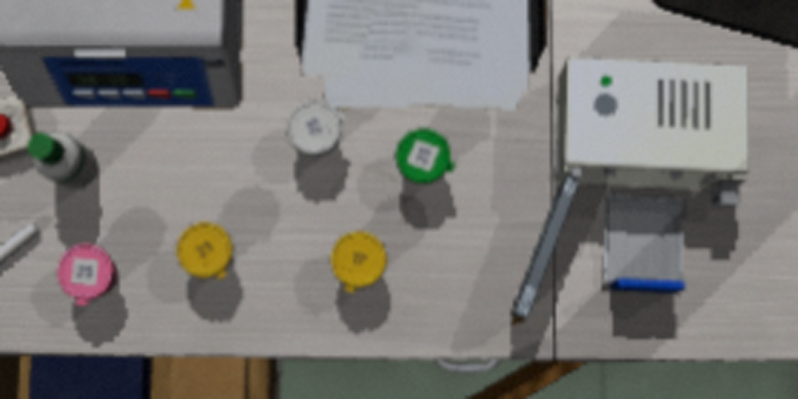

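View pics/side0c.png

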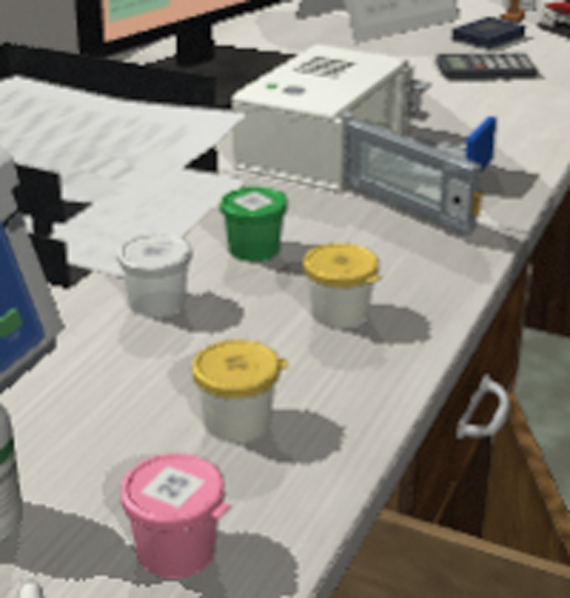

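The white-lidded cup is at top (290,185) and side (273,227). The others are yellow at top (252,228) and (306,231), green (328,195) and pink (210,236), so only the first fits. The enlarged crops above confirm its white lid. The door runs from top (381,202) to (362,250), and the tray's blue plate is at (406,240).

```bash
cat > h.py <<'E'
from station import r
import cv2,numpy as np
from scipy.spatial.transform import Rotation as R
from scipy.optimize import least_squares
def cam(name,T=None):
    c=r.camera_info(name); f=200/np.tan(np.radians(c["vfov"]/2))
    K=np.array([[f,0,c["cx"]],[0,f,c["cy"]],[0,0,1]])
    if T is None:
        if "mount" in c:
            s=r.read_state(); W=np.eye(4);W[:3,:3]=R.from_rotvec(s["orientation"]).as_matrix();W[:3,3]=s["eef_pos"]; T=W@c["mount"]
        else: T=c["world_from_camera"]
    return K,np.array(c["D"]),T
def ray(cm,px):
    K,D,T=cm
    u=cv2.undistortPoints(np.array([[px]],float),K,D)[0,0]
    d=T[:3,:3]@np.array([u[0],u[1],1]); return T[:3,3],d
def onz(cm,px,z):
    o,d=ray(cm,px); return o+d*(z-o[2])/d[2]
def proj(cm,P):
    K,D,T=cm; Ti=np.linalg.inv(T)
    rv=cv2.Rodrigues(Ti[:3,:3])[0]
    return cv2.projectPoints(np.array(P,float).reshape(-1,3),rv,Ti[:3,3],K,D)[0].reshape(-1,2)
def Rz(a): c,s=np.cos(a),np.sin(a); return np.array([[c,-s,0],[s,c,0],[0,0,1]])
E
python3 - <<'E'
from h import *
c=cam("top");s=cam("side")
print("top white lid",onz(c,(290.4,184.5),.05)); 
sc=lambda u,v:(220+u/2.85,130+v/2.85)
tc=lambda u,v:(180+u/2.85,140+v/2.85)
print("top white",onz(c,tc(315,127),.05),"side",onz(s,sc(154,250),.05))
for p in [(205,250),(358,260),(423,155)]: print(onz(c,tc(*p),.05))
for n,p in dict(FL=(566,162),FR=(747,174),BL=(568,60),BR=(747,66)).items(): print(n,onz(c,tc(*p),.08))
print("plate top L,R",onz(c,tc(613,285),.056),onz(c,tc(683,286),.056))
print("door hinge, free",onz(c,tc(573,172),.074),onz(c,tc(522,315),.074))
E
```

```text
top white lid [0.59449717 0.093793   0.05      ]
top white [0.59431256 0.09341082 0.05      ] side [0.59354713 0.09753875 0.05      ]
[0.46380297 0.20434362 0.05      ]
[0.45509991 0.04611777 0.05      ]
[ 0.56538273 -0.01993527  0.05      ]
FL [ 0.553727   -0.16486572  0.08      ]
FR [ 0.54295087 -0.35027057  0.08      ]
BL [ 0.66082137 -0.168699    0.08      ]
BR [ 0.65671444 -0.35537588  0.08      ]
plate top L,R [ 0.43100492 -0.21461782  0.056     ] [ 0.43034631 -0.28664131  0.056     ]
door hinge, free [ 0.54452905 -0.17271207  0.074     ] [ 0.39912726 -0.11957604  0.074     ]
```

```bash
cat >> h.py <<'E'
def down(yaw): # tool x axis at world angle yaw, z down
    c,s=np.cos(yaw),np.sin(yaw); x=np.array([c,s,0]);z=np.array([0,0,-1.]); return np.stack([x,np.cross(z,x),z],1)
def delta(pos,Rm):
    st=r.read_state(); A=R.from_rotvec(st["orientation"]).as_matrix()
    print("t",round(st["time"],2),"from",st["eef_pos"].round(4),"w",round(st["width"],4))
    print("shift",(A.T@(np.array(pos)-st["eef_pos"])).round(4),"turn",R.from_matrix(A.T@Rm).as_rotvec().round(4))
E
python3 - <<'E'
from h import *
delta([0.36,-0.24,0.25],down(np.pi/2))
E
```

```text
t 1.35 from [ 0.1272 -0.5093  0.2313] w 0.0853
shift [-0.2049 -0.2911 -0.0187] turn [-1.0000e-04 -0.0000e+00 -2.8968e+00]
```

```bash
python3 -m pendant '[[1,-0.03,-0.04,-0.03,0,0,-0.18],[1,-0.05,-0.07,-0.04,0,0,-0.36],[1,-0.07,-0.1,-0.05,0,0,-0.54],[1,-0.09,-0.13,-0.05,0,0,-0.72],[1,-0.11,-0.15,-0.05,0,0,-0.9],[1,-0.12,-0.17,-0.05,0,0,-1.08],[1,-0.14,-0.19,-0.05,0,0,-1.26],[1,-0.15,-0.22,-0.05,0,0,-1.44],[1,-0.17,-0.24,-0.05,0,0,-1.62],[1,-0.18,-0.26,-0.05,0,0,-1.8],[1,-0.19,-0.28,-0.04,0,0,-1.98],[1,-0.2,-0.29,-0.02,0,0,-2.16]]'
python3 - <<'E'
from h import *
delta([0.36,-0.24,0.25],down(np.pi/2)); print(r.read_state()["joint_positions"].round(2))
E
```

```text
time: 2.85
eef_pos: [0.3613, -0.2447, 0.2516]
orientation: [2.867, 1.282, 0.002]
ft_force: [-0.3, 0.2, -0.7]
width: 0.0853
t 2.85 from [ 0.3613 -0.2447  0.2516] w 0.0853
shift [ 0.0026 -0.0041  0.0016] turn [ 1.9e-03  3.0e-04 -7.3e-01]
[-0.6  -0.04 -0.17  1.44  0.    0.13]
```

```bash
python3 -m pendant '[[1,0,0,0,0,0,-0.18],[1,0,0,0,0,0,-0.36],[1,0,0,0,0,0,-0.54],[1,0.003,-0.004,0.002,0,0,-0.73],[1,0.003,-0.004,0.002,0,0,-0.73],[1,0.003,-0.004,0.002,0,0,-0.73]]'
python3 - <<'E'
from h import *
delta([0.36,-0.24,0.25],down(np.pi/2))
np.save("Tw1.npy",cam("wrist")[2])
f=r.grab_frame("wrist"); cv2.imwrite("pics/w1.png",f[:,:,::-1])
E
```

```text
time: 3.6
eef_pos: [0.3603, -0.2398, 0.2496]
orientation: [2.223, 2.217, 0.001]
ft_force: [-0.2, -0.8, -0.4]
width: 0.0851
t 3.6 from [ 0.3603 -0.2398  0.2496] w 0.0851
shift [-0.0002 -0.0003 -0.0004] turn [ 0.0017  0.0011 -0.0029]
```

View pics/w1.png

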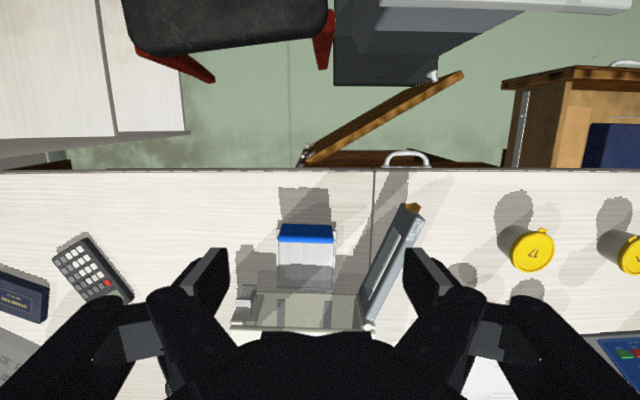

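```bash
python3 - <<'E'
import cv2
f=cv2.imread("pics/w1.png"); cv2.imwrite("pics/w1c.png",cv2.resize(f[190:340,220:440],None,fx=3.6,fy=3.6,interpolation=cv2.INTER_CUBIC))
f=cv2.imread("pics/top0.png"); cv2.imwrite("pics/top0d.png",cv2.resize(f[150:260,350:450],None,fx=5,fy=5,interpolation=cv2.INTER_CUBIC))
E
```

```text
(no output)
```

View pics/w1c.png

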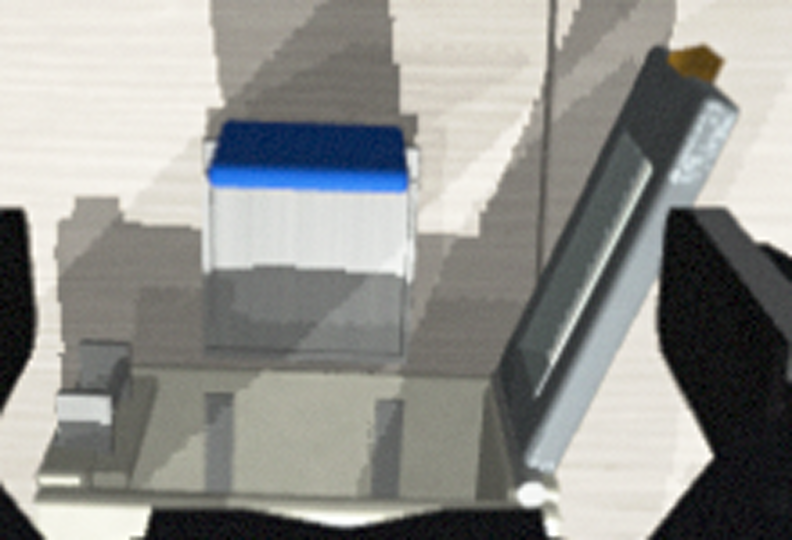

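View pics/top0d.png

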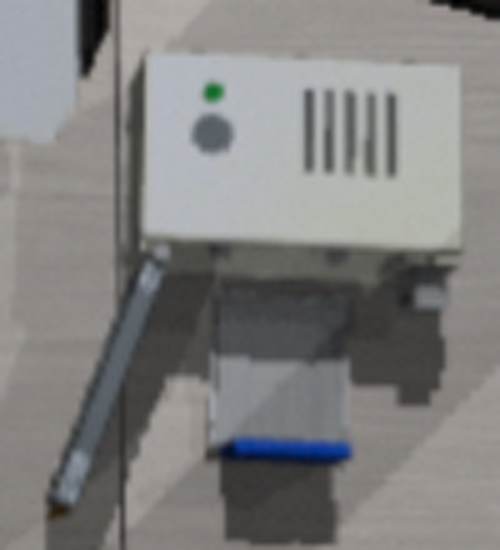

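```bash
cat > fit.py <<'E'
from h import *
ct=cam("top"); cw=cam("wrist",np.load("Tw1.npy")); cs=cam("side")
t=lambda u,v:(350+u/5,150+v/5)
w=lambda u,v:(220+u/3.6,190+v/3.6)
s=lambda u,v:(220+u/2.85,130+v/2.85)
def world(p,pts):
    cx,cy,yaw=p[:3]; return (Rz(yaw)@np.array(pts,float).T).T+np.array([cx,cy,0])
def model(p):
    q,yo,th=p[3:6]
    d=np.array([-np.sin(th),-np.cos(th),0]); n=np.array([-np.cos(th),np.sin(th),0]) # along, outward
    h=np.array([-.067,.085,.074])
    P=[ (ct,t(145,240),[-.054,.095,.08]),(ct,t(458,250),[-.054,-.095,.08]),(ct,t(148,54),[.06,.095,.08]),(ct,t(461,67),[.06,-.095,.08]),
        (ct,t(231,449),[-.0535-q,.035+yo,.056]),(ct,t(350,450),[-.0535-q,-.035+yo,.056]),
        (cw,w(209,169),[-.0585-q,-.035+yo,.056]),(cw,w(408,169),[-.0585-q,.035+yo,.056]),
        (cw,w(209,189),[-.0485-q,-.035+yo,.056]),(cw,w(408,191),[-.0485-q,.035+yo,.056]),
        (ct,t(65,497),h+.15*d),(cw,w(738,106),h+.15*d+.007*n),(ct,t(157,255),h),
      ]
    return P
def res(p):
    o=[]
    for c,px,X in model(p):
        o+=list(proj(c,world(p,[X]))[0]-np.array(px))
    return np.array(o)
if __name__=="__main__":
    sol=least_squares(res,[.6,-.26,0,.11,0,1.8],loss="soft_l1")
    p=sol.x; print(p.round(4)); print(res(p).reshape(-1,2).round(1))
    np.save("cab.npy",p)
    q,yo=p[3:5]
    print("tray c",world(p,[[-.0035-q,yo,.012]]),"front",world(p,[[-.0585-q,yo,.044]]),"pin",world(p,[[-.075,-.072,.054]]))
    im=cv2.imread("pics/w1.png")
    L=[[-.06,-.095,.08],[-.06,.095,.08],[-.06,-.095,0],[-.06,.095,0],[-.075,-.072,.054],[-.075,-.072,.026],[-.083,-.072,.054],[-.0485-q,-.039+yo,.012],[-.0485-q,.039+yo,.012],[.0415-q,-.039+yo,.012],[.0415-q,.039+yo,.012],[-.0585-q,yo,.044],[-.0035-q,yo,.012]]
    crop=cv2.resize(im[190:340,220:440],None,fx=3.6,fy=3.6)
    for X in L+[m[2] for m in model(p) if m[0] is cw]:
        u=proj(cw,world(p,[X]))[0]; cv2.circle(crop,(int((u[0]-220)*3.6),int((u[1]-190)*3.6)),3,(0,0,255),-1)
    cv2.imwrite("pics/w1fit.png",crop)
    im=cv2.imread("pics/top0.png")
    crop=cv2.resize(im[150:260,350:450],None,fx=5,fy=5)
    for X in L+[m[2] for m in model(p)]:
        u=proj(ct,world(p,[X]))[0]; cv2.circle(crop,(int((u[0]-350)*5),int((u[1]-150)*5)),3,(0,0,255),-1)
    cv2.imwrite("pics/t1fit.png",crop)
E
python3 fit.py
```

```text
[ 0.6032 -0.2611 -0.0328  0.116   0.0028  1.9056]
[[-0.6 -0.7]
 [ 1.8 -0. ]
 [-0.5 -1.5]
 [ 0.7 -1.3]
 [-0.1 -1.2]
 [-0.  -0.5]
 [-0.6 -1.9]
 [ 0.8 -0.3]
 [-0.6 -0. ]
 [ 0.4  1.1]
 [ 0.3  1.2]
 [ 0.4 -0.2]
 [ 0.1  1.2]]
tray c [[ 0.48383432 -0.25436012  0.012     ]] front [[ 0.42886388 -0.25255695  0.044     ]] pin [[ 0.5258611  -0.33057542  0.054     ]]
```

View pics/w1fit.png

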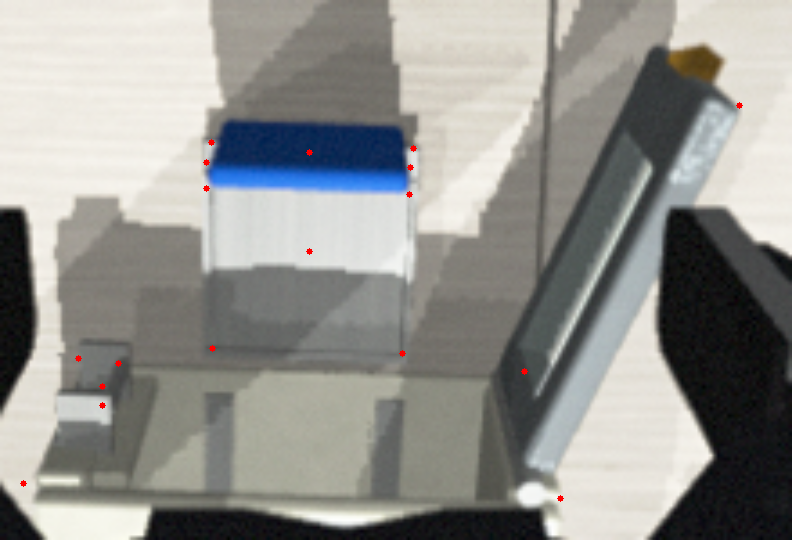

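View pics/t1fit.png

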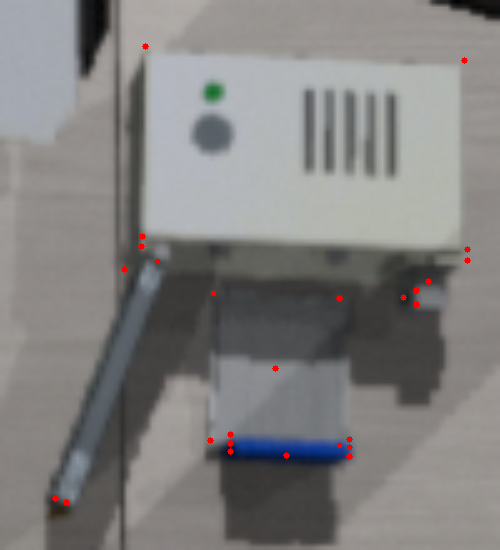

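```bash
python3 -m pendant '[[1,0.04,0.015,0,0,0,0],[1,0.08,0.03,0,0,0,0],[1,0.13,0.05,0.01,0,0,0],[1,0.18,0.07,0.02,0,0,0],[1,0.23,0.09,0.03,0,0,0],[1,0.28,0.11,0.04,0,0,0],[1,0.32,0.125,0.04,0,0,0],[1,0.334,0.13,0.04,0,0,0],[1,0.334,0.13,0.04,0,0,0],[1,0.334,0.13,0.04,0,0,0]]'
python3 - <<'E'
from h import *
c=cam("wrist"); delta([0.5943,0.094,0.13],down(np.pi/2))
f=r.grab_frame("wrist"); np.save("Tw2.npy",c[2])
for d in r.recognise("cup_white_mid","wrist"): print(d)
print(proj(c,[[.5943,.094,.05],[.5943,.094,0]]))
cv2.imwrite("pics/w2.png",f[:,:,::-1])
E
```

```text
time: 4.9
eef_pos: [0.491, 0.0927, 0.2097]
orientation: [2.224, 2.215, 0.0]
ft_force: [-0.6, 0.9, -0.1]
width: 0.0853
t 4.9 from [0.491  0.0927 0.2097] w 0.0853
shift [0.0019 0.1032 0.0799] turn [ 0.0017  0.0015 -0.0041]
{'rect': [289.8, 241.1, 56.8, 56.4], 'score': 0.93}
{'rect': [495.3, 106.3, 73.2, 62.0], 'score': 0.91}
{'rect': [189.5, 224.8, 54.1, 47.4], 'score': 0.68}
{'rect': [3.0, 129.1, 65.3, 87.9], 'score': 0.57}
[[317.4516674  274.89548412]
 [317.34691894 255.73086641]]
```

View pics/w2.png

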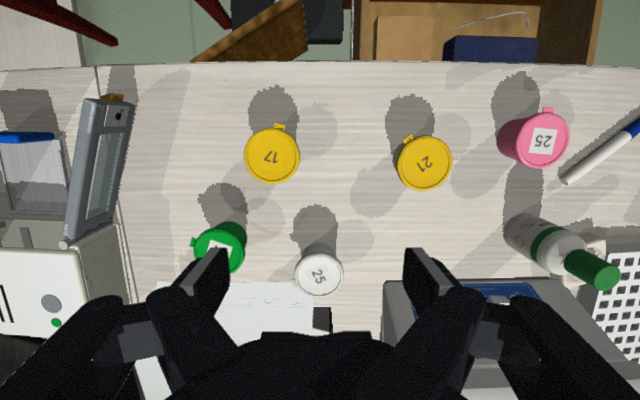

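```bash
python3 - <<'E'
from h import *
c=cam("top");s=cam("side");w=cam("wrist",np.load("Tw2.npy"))
tc=lambda u,v:(180+u/2.85,140+v/2.85)
print("cup w",onz(w,(318.3,273.3),.05),"green",onz(w,(220,248),.05))
print("centrif front bottom R, top view z=0",onz(c,tc(240,104),0), "side", onz(s,(238,240),0), onz(s,(240,235),0))
print("paper corner top",onz(c,tc(330,105),.0),onz(w,(315,335),0.0), onz(w,(315,335),0.05),onz(w,(312,308),0.03),onz(w,(385,305),.0),onz(w,(385,280),.05))
E
```

```text
cup w [0.59223652 0.09498507 0.05      ] green [ 0.56036501 -0.01608421  0.05      ]
centrif front bottom R, top view z=0 [0.63027067 0.18091164 0.        ] side [0.66187818 0.145195   0.        ] [0.67079219 0.12512761 0.        ]
paper corner top [0.6298179  0.08179315 0.        ] [ 7.20424822e-01  9.02675556e-02 -5.55111512e-17] [0.67820162 0.09074161 0.05      ] [0.65324787 0.0869194  0.03      ] [0.67044685 0.18838095 0.        ] [0.60141842 0.17273028 0.05      ]
```

```bash
python3 -m pendant '[[1,0.001,0.04,0.02,0,0,0],[1,0.002,0.08,0.05,0,0,0],[1,0.002,0.102,0.08,0,0,0],[1,0.002,0.102,0.1,0,0,0],[1,0.002,0.102,0.12,0,0,0],[1,0.002,0.102,0.12,0,0,0]]' 
python3 - <<'E'
from h import *
delta([0.593,0.0945,0.002],down(np.pi/2))
f=r.grab_frame("wrist"); cv2.imwrite("pics/w3.png",f[:,:,::-1])
E
```

```text
time: 5.75
eef_pos: [0.5921, 0.0926, 0.0887]
orientation: [2.228, 2.214, -0.003]
ft_force: [-0.7, -0.4, 0.5]
width: 0.0851
t 5.75 from [0.5921 0.0926 0.0887] w 0.0851
shift [0.002  0.001  0.0867] turn [-0.001   0.0018 -0.0061]
```

View pics/w3.png

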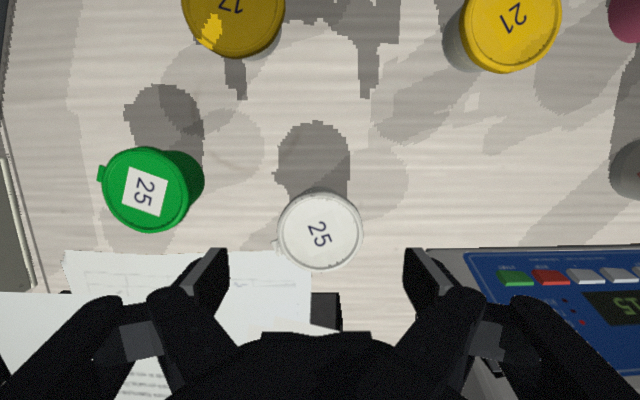

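```bash
python3 - <<'E'
from h import *
w=cam("wrist")
print(onz(w,(318.5,230),.05))
for z in (0,.03,.06): print(z,onz(w,(428,250),z),onz(w,(312,295),z),onz(w,(345,295),z))
E
```

```text
[0.59468843 0.09491547 0.05      ]
0 [0.63309184 0.19054643 0.        ] [0.67702229 0.08902838 0.        ] [0.67719137 0.11908115 0.        ]
0.03 [0.61911831 0.17811247 0.03      ] [0.65739012 0.08967088 0.03      ] [0.65753741 0.11585258 0.03      ]
0.06 [0.60514479 0.1656785  0.06      ] [0.63775794 0.09031339 0.06      ] [0.63788346 0.11262401 0.06      ]
```

Clear. Descend and grip.

```bash
python3 -m pendant '[[1,0.002,0.002,0.03,0,0,0],[1,0.002,0.002,0.055,0,0,0],[1,0.002,0.002,0.075,0,0,0],[1,0.002,0.002,0.087,0,0,0],[1,0.002,0.002,0.087,0,0,0],[0.1,0.002,0.002,0.087,0,0,0],[0.1,0.002,0.002,0.087,0,0,0],[-0.2,0.002,0.002,0.087,0,0,0],[-0.2,0.002,0.002,0.087,0,0,0],[-0.2,0.002,0.002,0.087,0,0,0],[-0.2,0.002,0.002,0.087,0,0,0],[-0.2,0.002,0.002,0.087,0,0,0]]' 25
```

```text
time: 7.3
eef_pos: [0.5957, 0.0948, 0.0044]
orientation: [2.226, 2.213, 0.002]
ft_force: [-1.2, 0.2, 6.3]
width: 0.0573
```

```bash
python3 -m pendant '[[-0.2,0,0,0,0,0,0],[-0.2,0,0,0,0,0,0]]'
python3 - <<'E'
from h import *
f=r.grab_frame("wrist"); cv2.imwrite("pics/w4.png",f[:,:,::-1])
f=r.grab_frame("side"); cv2.imwrite("pics/s4.png",cv2.resize(f[150:300,200:360,::-1],None,fx=4,fy=4,interpolation=cv2.INTER_CUBIC))
E
```

```text
time: 7.55
eef_pos: [0.5958, 0.0949, 0.0044]
orientation: [2.226, 2.213, 0.002]
ft_force: [-0.1, -0.3, 1.7]
width: 0.0575
```

View pics/w4.png

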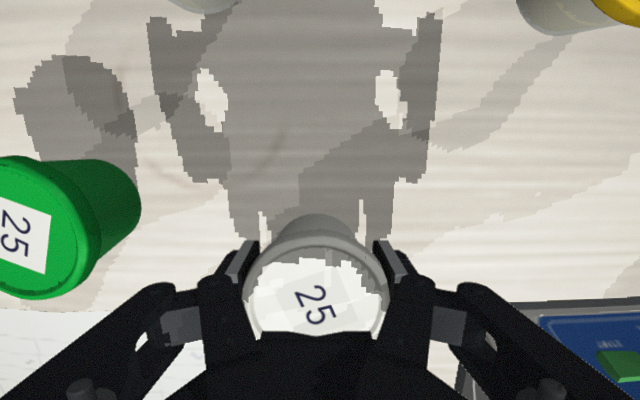

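View pics/s4.png

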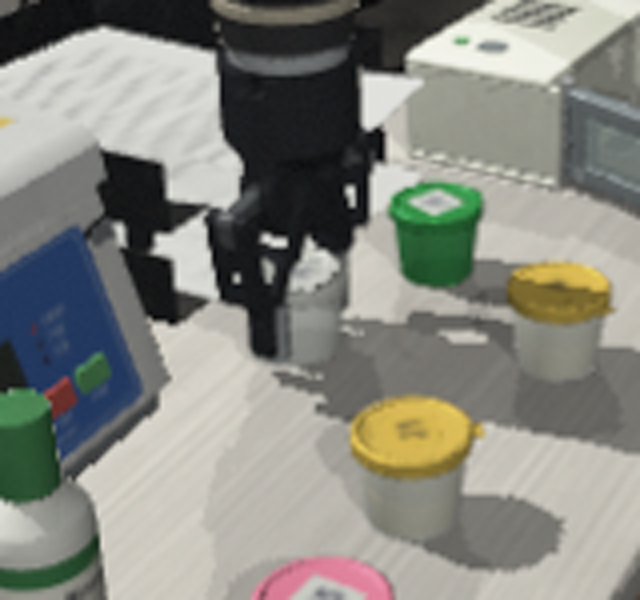

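```bash
python3 -m pendant '[[-0.2,0,0,-0.01,0,0,0],[-0.2,0,0,-0.03,0,0,0],[-0.2,0,0,-0.06,0,0,0],[-0.2,0,-0.01,-0.09,0,0,0],[-0.2,0,-0.02,-0.1,0,0,0],[-0.2,0,-0.02,-0.1,0,0,0]]'
python3 - <<'E'
from h import *
delta([0.48,-0.253,.1],down(np.pi/2-.031))
f=r.grab_frame("wrist"); cv2.imwrite("pics/w5.png",f[:,:,::-1])
f=r.grab_frame("side"); cv2.imwrite("pics/s5.png",cv2.resize(f[120:300,200:360,::-1],None,fx=3.3,fy=3.3,interpolation=cv2.INTER_CUBIC))
E
```

```text
time: 8.4
eef_pos: [0.5751, 0.0952, 0.1049]
orientation: [2.225, 2.212, 0.004]
ft_force: [0.3, 0.6, -0.5]
width: 0.0578
t 8.4 from [0.5751 0.0952 0.1049] w 0.0578
shift [-0.3487 -0.0932  0.0049] turn [0.0044 0.0011 0.0253]
```

View pics/w5.png

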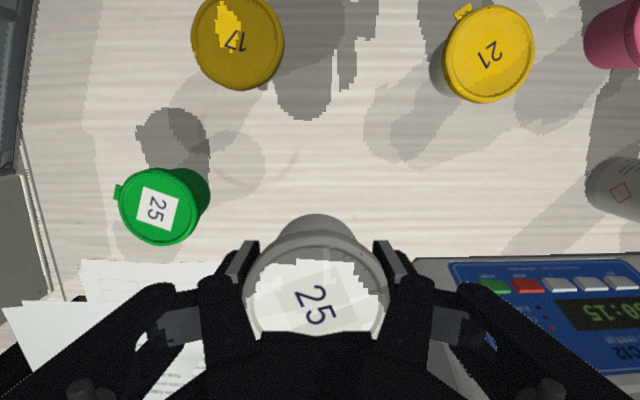

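View pics/s5.png

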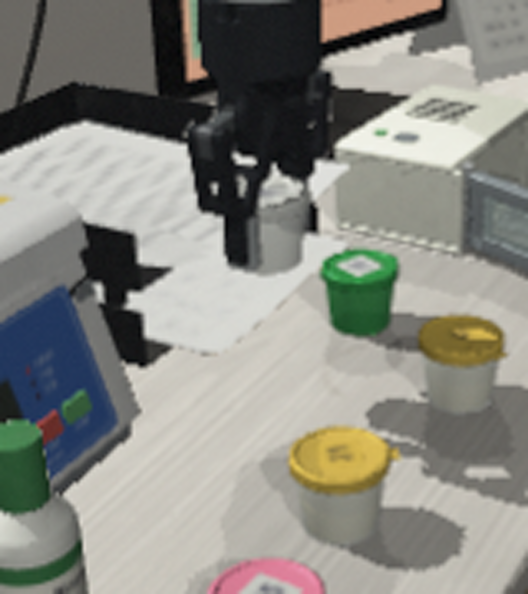

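```bash
python3 -m pendant '[[-0.2,-0.02,-0.005,-0.01,0,0,0],[-0.2,-0.05,-0.015,-0.02,0,0,0.005],[-0.2,-0.09,-0.025,-0.03,0,0,0.01],[-0.2,-0.13,-0.035,-0.03,0,0,0.01],[-0.2,-0.17,-0.045,-0.03,0,0,0.02],[-0.2,-0.21,-0.055,-0.03,0,0,0.025],[-0.2,-0.25,-0.065,-0.03,0,0,0.025],[-0.2,-0.29,-0.075,-0.03,0,0,0.025],[-0.2,-0.32,-0.083,-0.03,0,0,0.025],[-0.2,-0.34,-0.088,-0.03,0,0,0.025],[-0.2,-0.349,-0.089,-0.03,0.004,0,0.025],[-0.2,-0.349,-0.089,-0.03,0.004,0,0.025]]'
python3 - <<'E'
from h import *
delta([0.486,-0.254,.0165],down(np.pi/2-.031))
c=cam("wrist");f=r.grab_frame("wrist"); np.save("Tw6.npy",c[2]);cv2.imwrite("pics/w6.png",f[:,:,::-1])
E
```

```text
time: 10.0
eef_pos: [0.4839, -0.2535, 0.1335]
orientation: [-2.255, -2.186, 0.004]
ft_force: [0.3, -0.2, 0.4]
width: 0.0575
t 10.0 from [ 0.4839 -0.2535  0.1335] w 0.0575
shift [-0.0004  0.0024  0.117 ] turn [-0.0021  0.001  -0.0002]
```

View pics/w6.png

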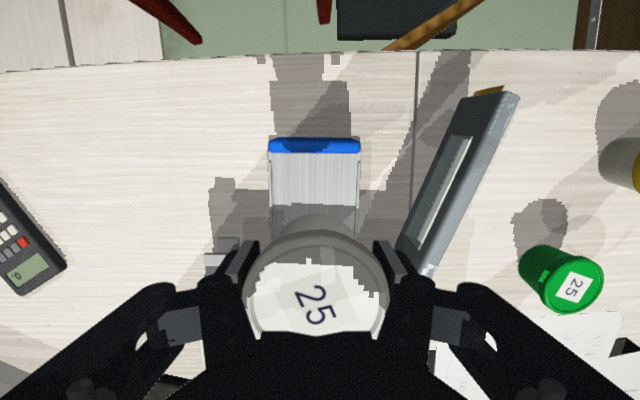

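```bash
python3 - <<'E'
from h import *
w=cam("wrist",np.load("Tw6.npy"))
for p in [(269,152.5),(361,152.5),(269,138),(361,138)]: print(onz(w,p,.056))
p=np.load("cab.npy");q,yo=p[3:5]
X=(Rz(p[2])@np.array([[-.0485-q,yo-.035,.056],[-.0485-q,yo+.035,.056],[-.0585-q,yo-.035,.056],[-.0585-q,yo+.035,.056]]).T).T+[p[0],p[1],0]
print(X)
# floor edges of tray z=.015 lips
print(onz(w,(268,190),.015),onz(w,(358,190),.015))
E
```

```text
[ 0.43704225 -0.28695976  0.056     ]
[ 0.43918926 -0.2180838   0.056     ]
[ 0.42639594 -0.28620275  0.056     ]
[ 0.42852528 -0.21815819  0.056     ]
[[ 0.43771104 -0.28786598  0.056     ]
 [ 0.44000598 -0.21790361  0.056     ]
 [ 0.42771641 -0.28753814  0.056     ]
 [ 0.43001135 -0.21757577  0.056     ]]
[ 0.47500192 -0.29707737  0.015     ] [ 0.47755137 -0.2144898   0.015     ]
```

```bash
python3 -m pendant '[[-0.2,0,0.001,0.03,0,0,0],[-0.2,0,0.001,0.06,0,0,0],[-0.2,0,0.001,0.085,0,0,0],[-0.2,0,0.001,0.1,0,0,0],[-0.2,0,0.001,0.108,0,0,0],[-0.2,0,0.001,0.111,0,0,0],[-0.2,0,0.001,0.111,0,0,0]]'
python3 - <<'E'
from h import *
delta([0.485,-0.254,.0165],down(np.pi/2-.031))
f=r.grab_frame("side"); cv2.imwrite("pics/s7.png",cv2.resize(f[120:240,280:420,::-1],None,fx=5,fy=5,interpolation=cv2.INTER_CUBIC))
E
```

```text
time: 10.92
eef_pos: [0.4852, -0.2532, 0.0231]
orientation: [2.255, 2.187, -0.003]
ft_force: [1.0, -0.3, -0.2]
width: 0.0575
t 10.93 from [ 0.4852 -0.2532  0.0231] w 0.0575
shift [-0.0008 -0.0001  0.0066] turn [-0.0013  0.0014  0.0006]
```

View pics/s7.png

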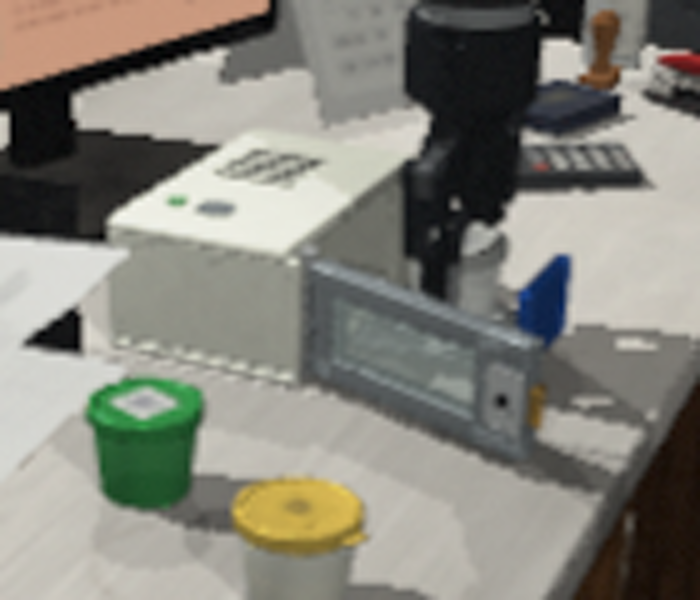

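The side view shows the cup between the fingers above the tray, behind the blue plate and clear of the door. I'll lower the last 6 mm slowly while watching the force.

```bash
python3 -m pendant '[[-0.2,0,0,0.003,0,0,0],[-0.2,0,0,0.005,0,0,0],[-0.2,0,0,0.006,0,0,0],[-0.2,0,0,0.007,0,0,0],[-0.2,0,0,0.007,0,0,0]]'
```

```text
time: 11.6
eef_pos: [0.4853, -0.2534, 0.0164]
orientation: [2.255, 2.187, -0.003]
ft_force: [-1.3, 0.3, 1.4]
width: 0.0575
```

```bash
python3 -m pendant '[[0.45,0,0,0.001,0,0,0],[0.6,0,0,0.001,0,0,0],[0.8,0,0,0.001,0,0,0],[1,0,0,0.001,0,0,0],[1,0,0,0.001,0,0,0],[1,0,0,0.001,0,0,0]]'
python3 - <<'E'
from h import *
f=r.grab_frame("wrist");cv2.imwrite("pics/w8.png",f[:,:,::-1])
E
```

```text
time: 12.35
eef_pos: [0.4853, -0.2534, 0.0154]
orientation: [2.255, 2.187, -0.003]
ft_force: [0.1, 0.8, 0.8]
width: 0.0856
```

View pics/w8.png

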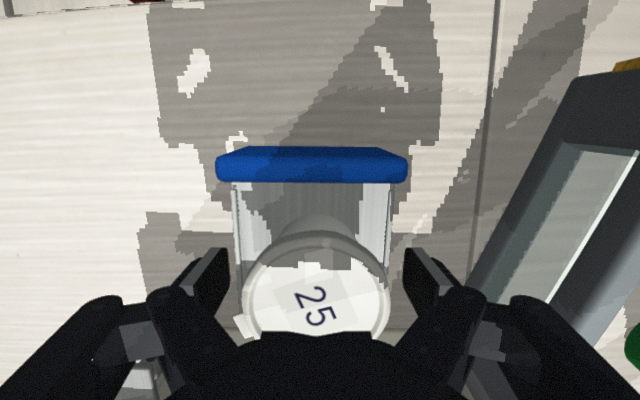

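```bash
python3 -m pendant '[[1,0,0,-0.01,0,0,0],[1,0,0,-0.03,0,0,0],[1,0,0,-0.06,0,0,0],[1,0,0,-0.1,0,0,0],[0.5,0,-0.01,-0.13,0,0,0],[0,0,-0.04,-0.13,0,0,0],[-0.5,0,-0.07,-0.13,0,0,0],[-1,0,-0.1,-0.13,0,0,0],[-1,0,-0.11,-0.13,0,0,0],[-1,0,-0.11,-0.13,0,0,0]]'
python3 - <<'E'
from h import *
delta([0.39,-0.2515,.034],down(np.pi/2-.031))
c=cam("wrist");f=r.grab_frame("wrist"); np.save("Tw9.npy",c[2]);cv2.imwrite("pics/w9.png",f[:,:,::-1])
print(onz(c,(318,265),.062))
E
```

```text
time: 13.65
eef_pos: [0.3756, -0.25, 0.1462]
orientation: [2.254, 2.185, -0.002]
ft_force: [0.1, 1.1, 0.7]
width: -0.0001
t 13.65 from [ 0.3756 -0.25    0.1462] w -0.0001
shift [-0.0008  0.0144  0.1122] turn [ 0.0005  0.0021 -0.0002]
[ 0.4264755  -0.24974113  0.062     ]
```

View pics/w9.png

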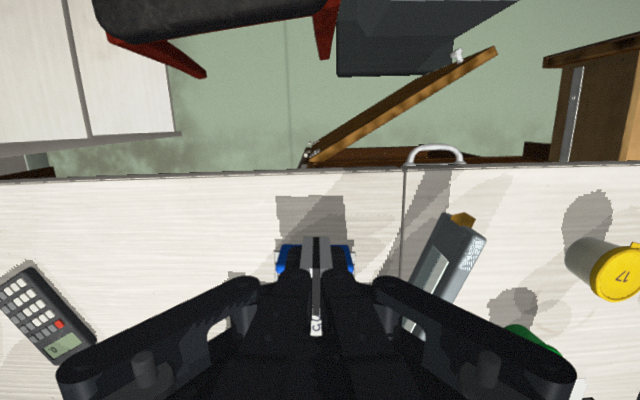

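```bash
python3 - <<'E'
from h import *
f=r.grab_frame("top"); cv2.imwrite("pics/t9.png",cv2.resize(f[150:260,350:450,::-1],None,fx=5,fy=5,interpolation=cv2.INTER_CUBIC))
f=r.grab_frame("side"); cv2.imwrite("pics/s9.png",cv2.resize(f[120:240,280:420,::-1],None,fx=5,fy=5,interpolation=cv2.INTER_CUBIC))
E
```

```text
(no output)
```

View pics/t9.png

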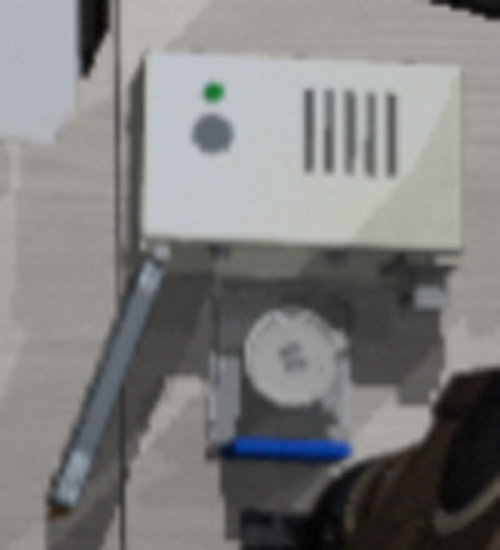

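View pics/s9.png

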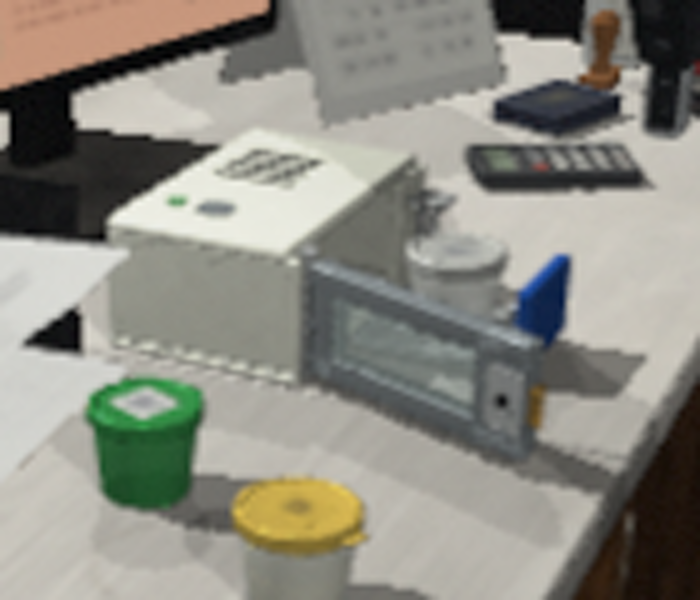

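```bash
python3 - <<'E'
from h import *
c=cam("top"); print(onz(c,(350+293/5,150+357/5),.062))
E
python3 -m pendant '[[-1,0,0,0.04,0,0,0],[-1,0,0.01,0.08,0,0,0],[-1,0,0.014,0.1,0,0,0],[-1,0,0.02,0.106,0,0,0],[-1,0,0.025,0.106,0,0,0],[-1,0,0.03,0.106,0,0,0],[-1,0,0.035,0.106,0,0,0],[-1,0,0.039,0.106,0,0,0],[-1,0,0.042,0.106,0,0,0],[-1,0,0.045,0.106,0,0,0],[-1,0,0.048,0.106,0,0,0],[-1,0,0.052,0.106,0,0,0]]'
```

```text
[ 0.48500035 -0.25423151  0.062     ]
time: 15.3
eef_pos: [0.4283, -0.2518, 0.0396]
orientation: [2.254, 2.187, -0.003]
ft_force: [-1.2, -0.0, 1.4]
width: 0.0002
```

```bash
python3 -m pendant '[[-1,0,0.004,0,0,0,0],[-1,0,0.009,0,0,0,0],[-1,0,0.015,0,0,0,0],[-1,0,0.021,0,0,0,0],[-1,0,0.027,0,0,0,0],[-1,0,0.033,0,0,0,0],[-1,0,0.039,0,0,0,0],[-1,0,0.045,0,0,0,0],[-1,0,0.051,0,0,0,0],[-1,0,0.056,0,0,0,0],[-1,0,0.06,0,0,0,0],[-1,0,0.062,0,0,0,0]]'
python3 - <<'E'
from h import *
f=r.grab_frame("top"); cv2.imwrite("pics/t10.png",cv2.resize(f[150:260,350:450,::-1],None,fx=5,fy=5,interpolation=cv2.INTER_CUBIC))
f=r.grab_frame("side"); cv2.imwrite("pics/s10.png",cv2.resize(f[120:240,280:420,::-1],None,fx=5,fy=5,interpolation=cv2.INTER_CUBIC))
E
```

```text
time: 16.8
eef_pos: [0.4905, -0.2537, 0.0396]
orientation: [2.254, 2.187, -0.003]
ft_force: [-1.9, -1.0, -0.3]
width: -0.0002
```

View pics/t10.png

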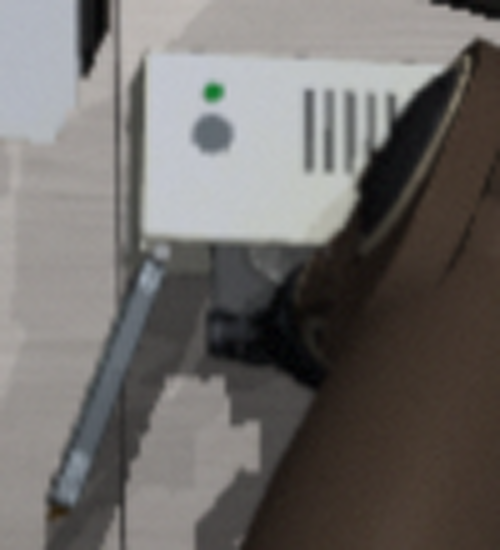

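View pics/s10.png

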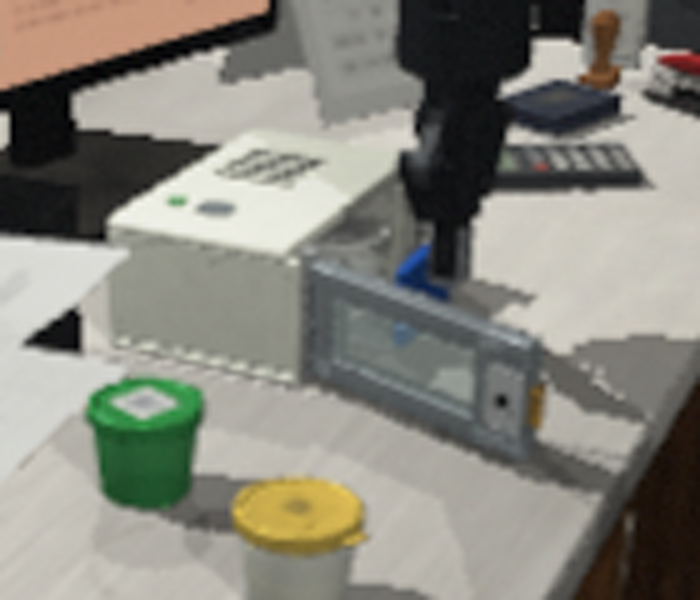

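```bash
python3 -m pendant '[[-1,0,0.004,0,0,0,0],[-1,0,0.009,0,0,0,0],[-1,0,0.014,0,0,0,0],[-1,0,0.019,0,0,0,0],[-1,0,0.024,0,0,0,0],[-1,0,0.028,0,0,0,0],[-1,0,0.031,0,0,0,0],[-1,0,0.034,0,0,0,0],[-1,0,0.036,0,0,0,0],[-1,0,0.038,0,0,0,0],[-1,0,0.039,0,0,0,0],[-1,0,0.04,0,0,0,0]]'
```

```text
time: 18.4
eef_pos: [0.5306, -0.2548, 0.0396]
orientation: [2.254, 2.187, -0.002]
ft_force: [-1.9, -1.0, -0.7]
width: 0.0001
```

```bash
python3 -m pendant '[[-1,0,0.001,0,0,0,0],[-1,0,0.002,0,0,0,0],[-1,0,0.003,0,0,0,0],[-1,0,0.004,0,0,0,0],[-1,0,0.004,0,0,0,0]]'
```

```text
time: 19.02
eef_pos: [0.5344, -0.2549, 0.0395]
orientation: [2.254, 2.187, -0.002]
ft_force: [-3.0, -1.2, 1.3]
width: 0.0001
```

```bash
python3 -m pendant '[[-1,0,0.001,0,0,0,0],[-1,0,0.002,0,0,0,0],[-1,0,0.003,0,0,0,0],[-1,0,0.003,0,0,0,0]]';python3 -m pendant '[[-1,0,0.001,0,0,0,0],[-1,0,0.002,0,0,0,0],[-1,0,0.002,0,0,0,0]]'
```

```text
time: 19.52
eef_pos: [0.5345, -0.2549, 0.0396]
orientation: [-2.253, -2.185, 0.009]
ft_force: [-12.7, -1.7, 8.3]
width: -0.0
time: 19.9
eef_pos: [0.5344, -0.2549, 0.0395]
orientation: [-2.252, -2.182, 0.013]
ft_force: [-9.7, -0.4, 8.2]
width: -0.0001
```

```bash
python3 -m pendant '[[-1,0,-0.01,0,0,0,0],[-1,0,-0.04,0,0,0,0],[-1,0,-0.08,-0.02,0,0,0],[-1,0,-0.12,-0.05,0,0,0],[-1,0,-0.16,-0.09,0,0,0],[-1,0,-0.18,-0.13,0,0,0],[-1,0,-0.18,-0.15,0,0,0],[-1,0,-0.18,-0.15,0,0,0]]'
python3 - <<'E'
from h import *
c=cam("wrist"); np.save("Tw11.npy",c[2])
f=r.grab_frame("wrist");cv2.imwrite("pics/w11.png",f[:,:,::-1])
f=r.grab_frame("side"); cv2.imwrite("pics/s11.png",cv2.resize(f[120:240,280:420,::-1],None,fx=5,fy=5,interpolation=cv2.INTER_CUBIC))
f=r.grab_frame("top"); cv2.imwrite("pics/t11.png",cv2.resize(f[150:260,350:450,::-1],None,fx=5,fy=5,interpolation=cv2.INTER_CUBIC))
p=np.load("cab.npy"); q,yo,th0=p[3:6]
def tcp(th,r_=.11,m=0.):
    d=np.array([-np.sin(th),-np.cos(th),0]); n=np.array([-np.cos(th),np.sin(th),0])
    X=np.array([-.067,.085,0])+r_*d+(.007+m)*n+n*(abs(n[1])*.0145+abs(n[0])*.011)
    X=Rz(p[2])@X; return X[:2]+p[:2]
print(r.read_state()["eef_pos"])
for th in [th0]+list(np.arange(1.8,-.01,-.15))+[0.08,0,-.012]:
    print(round(th,3),tcp(th).round(4),tcp(th,m=.03).round(4), tcp(th,.11).round(4))
E
```

```text
time: 20.9
eef_pos: [0.3569, -0.2495, 0.193]
orientation: [-2.256, -2.185, 0.01]
ft_force: [0.7, -0.1, -0.3]
width: 0.0001
[ 0.35582728 -0.24857394  0.19008066]
1.906 [ 0.4451 -0.1117] [ 0.4559 -0.0837] [ 0.4451 -0.1117]
1.8 [ 0.4389 -0.1226] [ 0.4466 -0.0936] [ 0.4389 -0.1226]
1.65 [ 0.4322 -0.1394] [ 0.4355 -0.1096] [ 0.4322 -0.1394]
1.5 [ 0.4282 -0.1559] [ 0.4271 -0.1259] [ 0.4282 -0.1559]
1.35 [ 0.4265 -0.1713] [ 0.4209 -0.1419] [ 0.4265 -0.1713]
1.2 [ 0.4271 -0.1873] [ 0.4172 -0.159 ] [ 0.4271 -0.1873]
1.05 [ 0.4301 -0.2034] [ 0.416  -0.1769] [ 0.4301 -0.2034]
0.9 [ 0.4356 -0.2192] [ 0.4178 -0.1951] [ 0.4356 -0.2192]
0.75 [ 0.4437 -0.2343] [ 0.4225 -0.2132] [ 0.4437 -0.2343]
0.6 [ 0.4544 -0.2483] [ 0.4302 -0.2305] [ 0.4544 -0.2483]
0.45 [ 0.4674 -0.2606] [ 0.4408 -0.2466] [ 0.4674 -0.2606]
0.3 [ 0.4825 -0.2708] [ 0.4541 -0.261 ] [ 0.4825 -0.2708]
0.15 [ 0.4993 -0.2784] [ 0.4698 -0.273 ] [ 0.4993 -0.2784]
0.0 [ 0.5174 -0.2833] [ 0.4874 -0.2823] [ 0.5174 -0.2833]
0.08 [ 0.5076 -0.2811] [ 0.4778 -0.2777] [ 0.5076 -0.2811]
0 [ 0.5174 -0.2833] [ 0.4874 -0.2823] [ 0.5174 -0.2833]
-0.012 [ 0.5185 -0.2835] [ 0.4886 -0.2829] [ 0.5185 -0.2835]
```

View pics/w11.png

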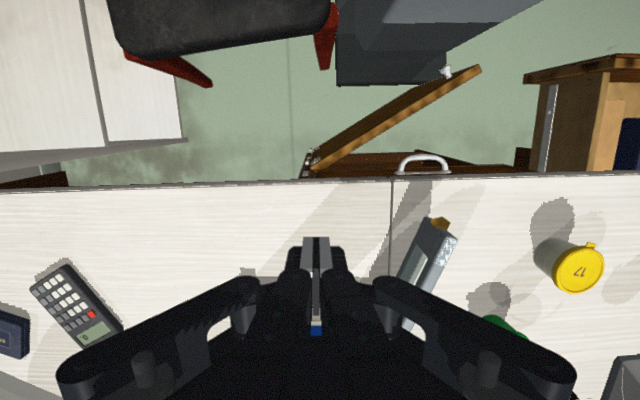

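View pics/s11.png

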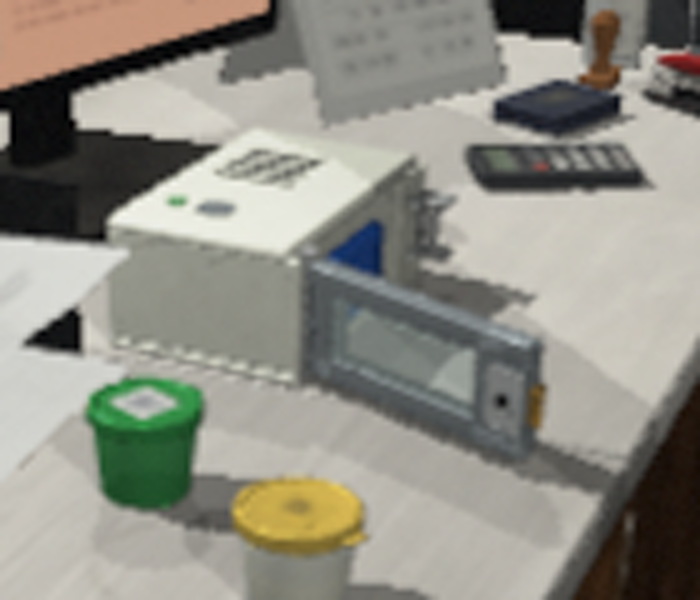

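View pics/t11.png

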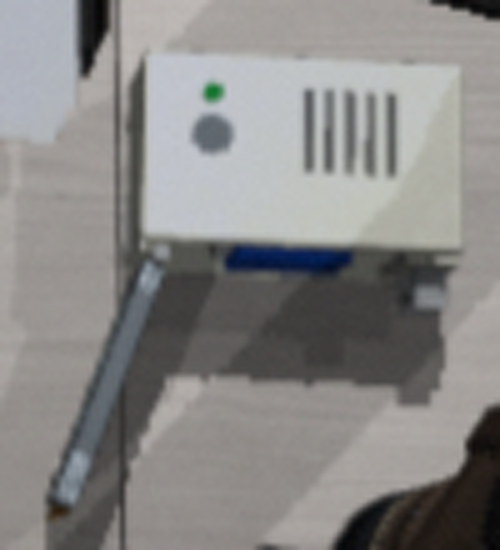

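The tray is home: the blue plate is flush in the doorway at top-crop (288,260). Next I go over the door to its outer side.

```bash
python3 - <<'E'
from h import *
delta([0.445,-0.065,.15],down(np.pi/2-.031))
E
```

```text
t 21.05 from [ 0.3558 -0.2486  0.1901] w 0.0001
shift [0.1863 0.0838 0.039 ] turn [-0.0106  0.0011 -0.0002]
```

```bash
python3 -m pendant '[[-1,0.03,0.013,0,-0.005,0,0],[-1,0.07,0.03,0,-0.01,0,0],[-1,0.11,0.05,0.01,-0.01,0,0],[-1,0.15,0.07,0.02,-0.01,0,0],[-1,0.18,0.08,0.03,-0.01,0,0],[-1,0.186,0.084,0.039,-0.01,0,0],[-1,0.186,0.084,0.039,-0.01,0,0],[-1,0.186,0.084,0.039,-0.01,0,0]]'
python3 - <<'E'
from h import *
delta([0.445,-0.072,.04],down(np.pi/2-.031))
p=np.load("cab.npy")
def hit(c,px):pass
c=cam("wrist");f=r.grab_frame("wrist"); cv2.imwrite("pics/w12.png",f[:,:,::-1])
f=r.grab_frame("side"); cv2.imwrite("pics/s12.png",cv2.resize(f[120:260,270:430,::-1],None,fx=4.5,fy=4.2,interpolation=cv2.INTER_CUBIC))
E
```

```text
time: 22.05
eef_pos: [0.4449, -0.0661, 0.1499]
orientation: [2.257, 2.185, -0.003]
ft_force: [1.0, -0.0, -0.1]
width: 0.0002
t 22.05 from [ 0.4449 -0.0661  0.1499] w 0.0002
shift [-0.0058  0.0004  0.1099] turn [-0.0009  0.0013 -0.0012]
```

View pics/w12.png

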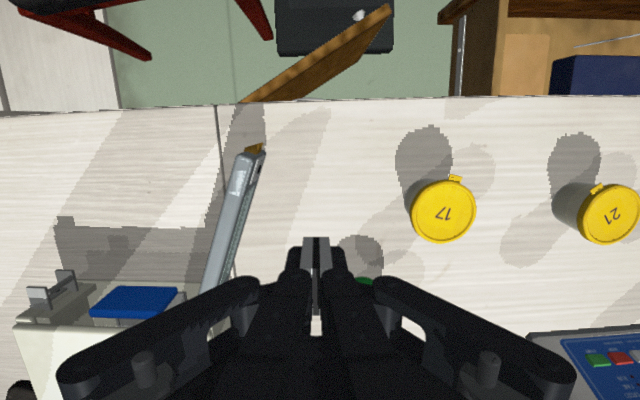

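View pics/s12.png

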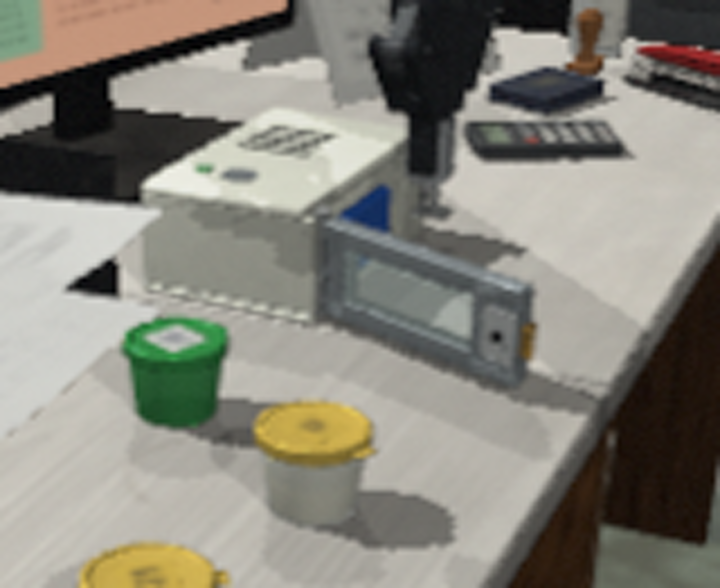

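```bash
python3 -m pendant '[[-1,0,0,0.03,0,0,0],[-1,0,0,0.06,0,0,0],[-1,0,0,0.085,0,0,0],[-1,0,0,0.1,0,0,0],[-1,0,0,0.11,0,0,0],[-1,0,0,0.11,0,0,0]]'
cat > dw.py <<'E'
from h import *
p=np.load("cab.npy")
st=r.read_state(); A=R.from_rotvec(st["orientation"]).as_matrix()
def tcp(th,r_=.11,m=0.):
    d=np.array([-np.sin(th),-np.cos(th),0]); n=np.array([-np.cos(th),np.sin(th),0])
    X=np.array([-.067,.085,0])+r_*d+(.007+m)*n+n*(abs(n[1])*.0145+abs(n[0])*.011)
    X=Rz(p[2])@X; return np.array([*(X[:2]+p[:2]),.04])
print(st["time"],st["eef_pos"].round(4),st["ft_force"].round(1))
import sys
for th in eval(sys.argv[1]): print(round(th,3),(A.T@(tcp(th)-st["eef_pos"])).round(4))
E
python3 dw.py 'np.arange(1.9,-.01,-.1)'
```

```text
time: 22.9
eef_pos: [0.445, -0.0665, 0.0403]
orientation: [2.257, 2.184, -0.002]
ft_force: [0.4, 0.2, 0.2]
width: -0.0002
22.9 [ 0.445  -0.0665  0.0403] [0.4 0.2 0.2]
1.9 [-0.0458  0.0012  0.0003]
1.8 [-0.0563 -0.0043  0.0003]
1.7 [-0.0675 -0.0087  0.0004]
1.6 [-0.0793 -0.0118  0.0004]
1.5 [-0.0899 -0.0138  0.0004]
1.4 [-0.1002 -0.0149  0.0004]
1.3 [-0.1107 -0.0149  0.0004]
1.2 [-0.1213 -0.0139  0.0004]
1.1 [-0.132  -0.0118  0.0004]
1.0 [-0.1426 -0.0087  0.0005]
0.9 [-0.1529 -0.0043  0.0005]
0.8 [-0.163   0.0011  0.0005]
0.7 [-0.1725  0.0077  0.0005]
0.6 [-0.1814  0.0154  0.0005]
0.5 [-0.1895  0.024   0.0005]
0.4 [-0.1967  0.0337  0.0005]
0.3 [-0.2029  0.0442  0.0005]
0.2 [-0.208   0.0554  0.0005]
0.1 [-0.2118  0.0672  0.0005]
-0.0 [-0.2143  0.0795  0.0005]
```

```bash
python3 -m pendant '[[-1,-0.02,0,0,0,0,0],[-1,-0.038,0,0,0,0,0],[-1,-0.046,0,0,0,0,0],[-1,-0.052,-0.002,0,0,0,0],[-1,-0.058,-0.005,0,0,0,0],[-1,-0.068,-0.009,0,0,0,0],[-1,-0.079,-0.012,0,0,0,0],[-1,-0.09,-0.014,0,0,0,0],[-1,-0.1,-0.015,0,0,0,0],[-1,-0.11,-0.015,0,0,0,0],[-1,-0.121,-0.014,0,0,0,0],[-1,-0.132,-0.012,0,0,0,0]]'
python3 dw.py '[1.2,1.1]+list(np.arange(1,-.01,-.1))'
python3 - <<'E'
from h import *
f=r.grab_frame("side"); cv2.imwrite("pics/s13.png",cv2.resize(f[120:260,270:430,::-1],None,fx=4.5,fy=4.2,interpolation=cv2.INTER_CUBIC))
E
```

```text
time: 24.4
eef_pos: [0.4287, -0.1987, 0.0404]
orientation: [2.257, 2.184, -0.002]
ft_force: [0.2, 1.9, -0.2]
width: -0.0
24.4 [ 0.4287 -0.1987  0.0404] [ 0.2  1.9 -0.2]
1.2 [ 0.0114 -0.002   0.0004]
1.1 [0.0007 0.0001 0.0004]
1.0 [-0.0098  0.0032  0.0004]
0.9 [-0.0202  0.0076  0.0004]
0.8 [-0.0302  0.013   0.0004]
0.7 [-0.0398  0.0196  0.0004]
0.6 [-0.0487  0.0273  0.0004]
0.5 [-0.0568  0.0359  0.0004]
0.4 [-0.064   0.0456  0.0005]
0.3 [-0.0702  0.0561  0.0005]
0.2 [-0.0753  0.0673  0.0005]
0.1 [-0.0791  0.0791  0.0005]
0.0 [-0.0816  0.0914  0.0005]
```

View pics/s13.png

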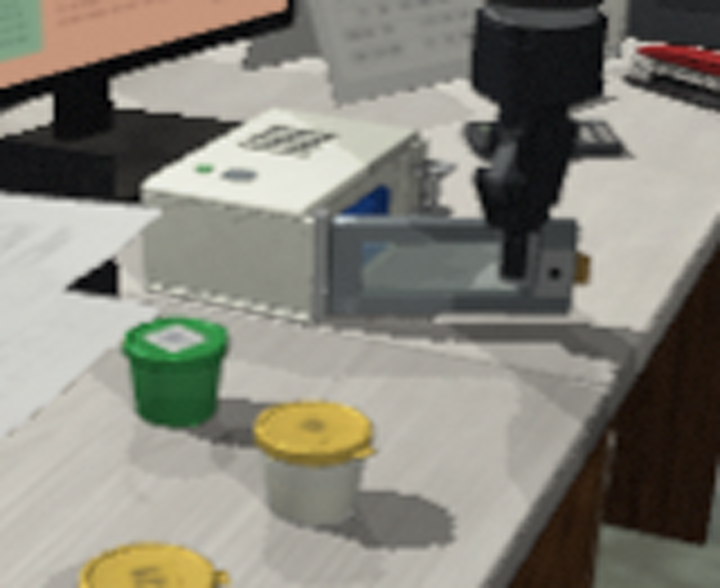

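The fingers are pushing the door's outer face, which is now at about 1.1 rad and following smoothly. I'll continue the sweep.

```bash
python3 -m pendant '[[-1,-0.01,0.003,0,0,0,0],[-1,-0.02,0.008,0,0,0,0],[-1,-0.03,0.013,0,0,0,0],[-1,-0.04,0.02,0,0,0,0],[-1,-0.049,0.027,0,0,0,0],[-1,-0.057,0.036,0,0,0,0],[-1,-0.064,0.046,0,0,0,0],[-1,-0.07,0.056,0,0,0,0],[-1,-0.074,0.064,0,0,0,0],[-1,-0.077,0.07,0,0,0,0],[-1,-0.078,0.074,0,0,0,0],[-1,-0.078,0.074,0,0,0,0]]'
python3 dw.py '[.2,.1,.08,0,-.012]'
python3 - <<'E'
from h import *
f=r.grab_frame("side"); cv2.imwrite("pics/s14.png",cv2.resize(f[120:260,270:430,::-1],None,fx=4.5,fy=4.2,interpolation=cv2.INTER_CUBIC))
E
```

```text
time: 25.95
eef_pos: [0.5007, -0.2804, 0.0406]
orientation: [2.257, 2.182, -0.003]
ft_force: [0.0, 0.1, -0.1]
width: 0.0001
25.95 [ 0.5007 -0.2804  0.0406] [ 0.   0.1 -0.1]
0.2 [ 0.004  -0.0073  0.0006]
0.1 [0.0002 0.0045 0.0006]
0.08 [-0.0004  0.0069  0.0006]
0 [-0.0023  0.0168  0.0006]
-0.012 [-0.0025  0.0179  0.0006]
```

View pics/s14.png

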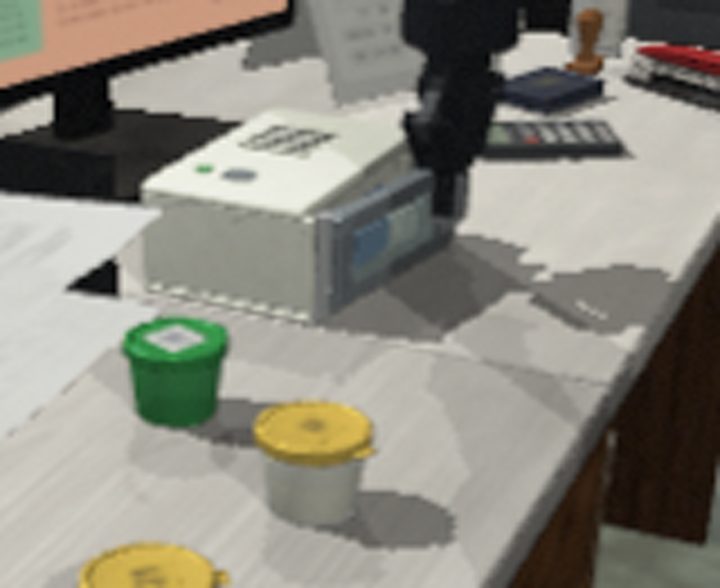

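```bash
python3 -m pendant '[[-1,0,0.003,0,0,0,0],[-1,0,0.006,0,0,0,0],[-1,-0.001,0.009,0,0,0,0],[-1,-0.001,0.012,0,0,0,0],[-1,-0.002,0.015,0,0,0,0],[-1,-0.002,0.017,0,0,0,0],[-1,-0.002,0.017,0,0,0,0]]'
```

```text
time: 26.88
eef_pos: [0.518, -0.283, 0.0407]
orientation: [2.257, 2.182, -0.002]
ft_force: [-1.2, 0.6, 0.3]
width: -0.0003
```

```bash
python3 -m pendant '[[-1,0,0.002,0,0,0,0],[-1,0,0.003,0,0,0,0],[-1,0,0.003,0,0,0,0]]'
```

```text
time: 27.25
eef_pos: [0.5191, -0.2831, 0.0406]
orientation: [-2.259, -2.183, 0.007]
ft_force: [-8.3, -0.7, 5.0]
width: -0.0003
```

```bash
python3 -m pendant '[[-1,0,0.002,0,0,0,0],[-1,0,0.004,0,0,0,0],[-1,0,0.005,0,0,0,0],[-1,0,0.005,0,0,0,0]]'
python3 - <<'E'
from h import *
delta([0.52,-0.283,.04],down(np.pi/2-.031))
f=r.grab_frame("side"); cv2.imwrite("pics/s15.png",cv2.resize(f[120:260,270:430,::-1],None,fx=4.5,fy=4.2,interpolation=cv2.INTER_CUBIC))
E
```

```text
time: 27.75
eef_pos: [0.519, -0.2831, 0.0407]
orientation: [-2.256, -2.177, 0.017]
ft_force: [-20.3, 1.4, 12.7]
width: 0.0
t 27.75 from [ 0.519  -0.2831  0.0407] w 0.0
shift [0.0001 0.001  0.0006] turn [-0.0121  0.0037 -0.0044]
```

View pics/s15.png

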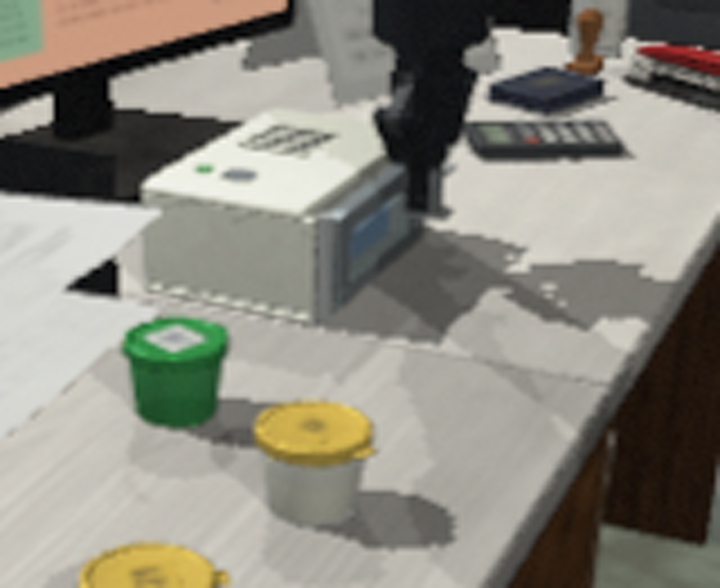

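```bash
python3 -m pendant '[[-1,0,-0.004,0,0,0,0],[-1,0,-0.015,0,0,0,0],[-1,0,-0.04,0,0,0,0],[-1,0,-0.08,-0.02,0,0,0],[-1,0,-0.12,-0.06,0,0,0],[-1,0,-0.16,-0.1,0,0,0],[-1,0,-0.18,-0.12,0,0,0],[-1,0,-0.18,-0.12,0,0,0]]'
python3 - <<'E'
from h import *
c=cam("wrist");np.save("Tw16.npy",c[2])
for n in ("side","top","wrist"):
    f=r.grab_frame(n)
    if n=="side": f=cv2.resize(f[120:260,270:430],None,fx=4.5,fy=4.2,interpolation=cv2.INTER_CUBIC)
    if n=="top": f=cv2.resize(f[150:260,350:450],None,fx=5,fy=5,interpolation=cv2.INTER_CUBIC)
    cv2.imwrite(f"pics/{n}16.png",f[:,:,::-1])
E
```

```text
time: 28.8
eef_pos: [0.3406, -0.277, 0.1648]
orientation: [-2.261, -2.179, 0.016]
ft_force: [0.1, -0.8, -0.1]
width: -0.0003
```

View pics/side16.png

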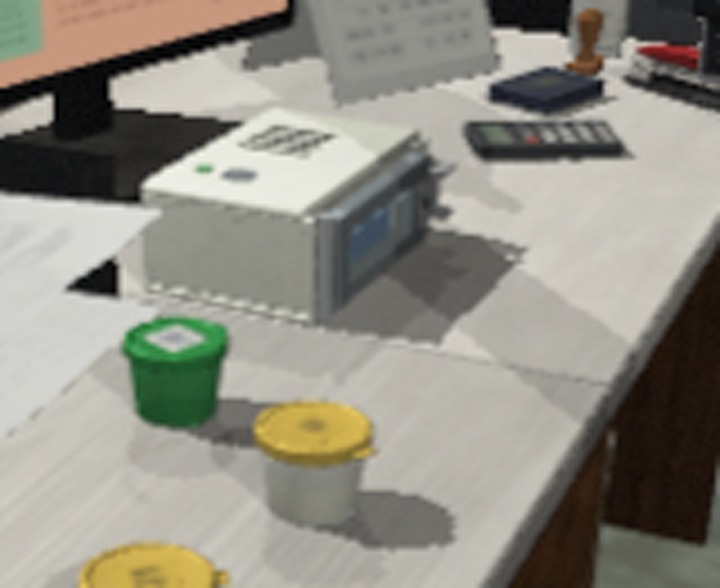

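View pics/top16.png

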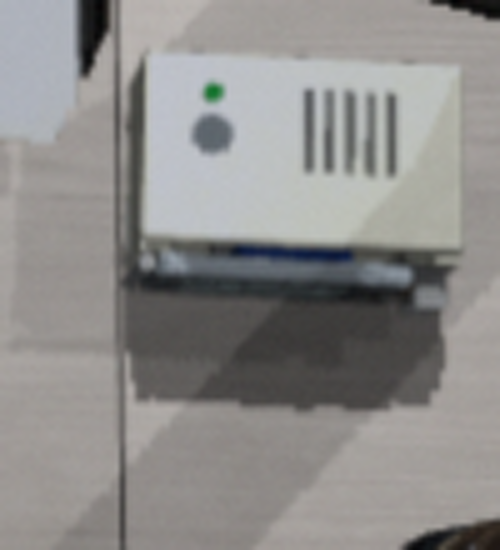

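View pics/wrist16.png

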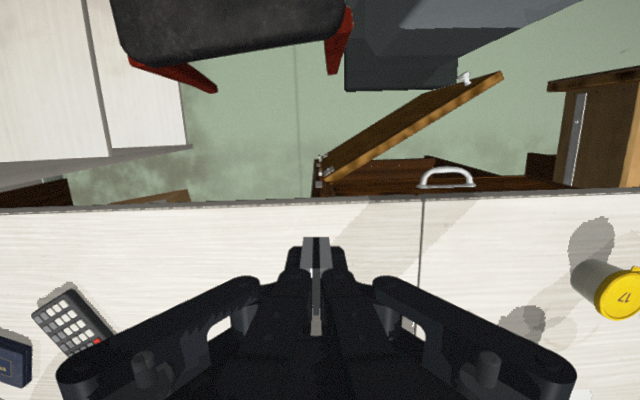

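```bash
python3 -m pendant '[[0,0,-0.01,-0.01,-0.15,0,0],[1,0,-0.02,-0.01,-0.3,0,0],[1,0,-0.03,-0.01,-0.45,0,0],[1,0,-0.04,-0.01,-0.6,0,0],[1,0,-0.04,-0.01,-0.7,0,0],[1,0,-0.04,-0.01,-0.7,0,0],[1,0,-0.04,-0.01,-0.7,0,0]]'
python3 - <<'E'
from h import *
c=cam("wrist");np.save("Tw17.npy",c[2]); f=r.grab_frame("wrist"); cv2.imwrite("pics/w17.png",f[:,:,::-1])
f=r.grab_frame("top"); cv2.imwrite("pics/t17.png",cv2.resize(f[180:230,360:460,::-1],None,fx=8,fy=8,interpolation=cv2.INTER_CUBIC))
E
```

```text
time: 29.82
eef_pos: [0.3015, -0.2751, 0.1723]
orientation: [1.85, 1.789, 0.636]
ft_force: [-0.1, 0.2, -0.2]
width: 0.0852
```

View pics/w17.png

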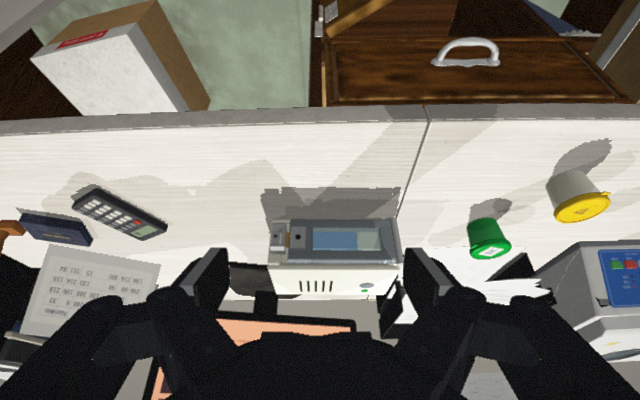

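View pics/t17.png

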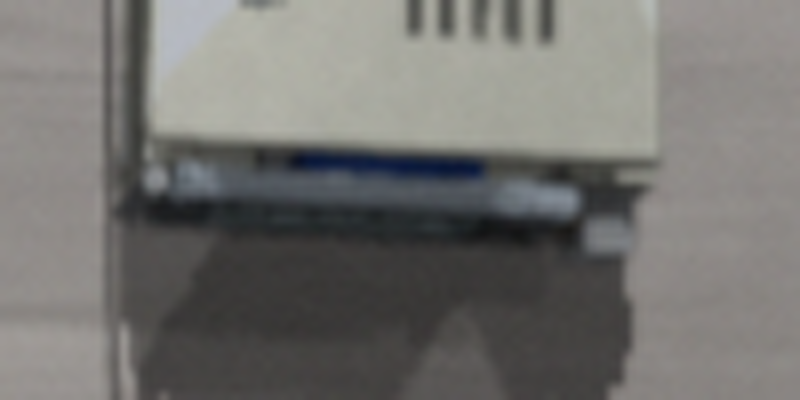

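```bash
python3 - <<'E'
import cv2
f=cv2.imread("pics/w17.png"); cv2.imwrite("pics/w17c.png",cv2.resize(f[205:305,255:415],None,fx=5,fy=5,interpolation=cv2.INTER_CUBIC))
E
```

```text
(no output)
```

View pics/w17c.png

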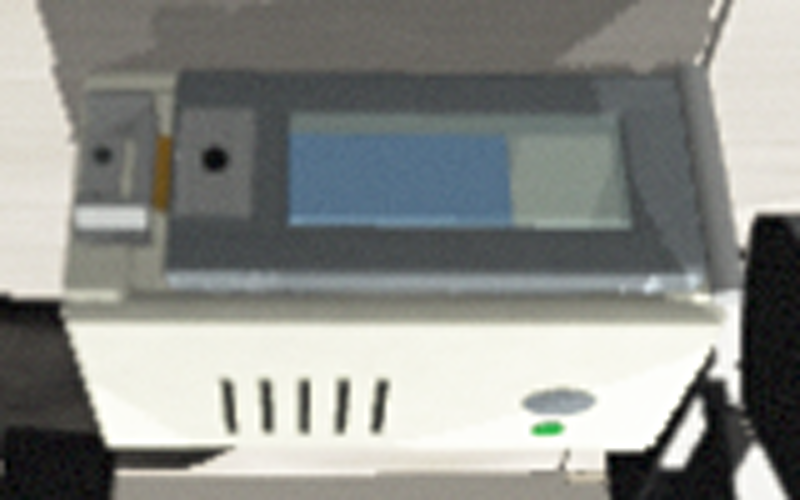

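```bash
python3 - <<'E'
from h import *
c=cam("top")
for d in (r.grab_frame("top") is not None and r.recognise("cup_yellow_a_mid","top")): 
    x,y,w,h=d["rect"]; print(d["score"],onz(c,(x+w/2,y+h/2),.05).round(3))
s=r.read_state(); print(s["time"],s["ft_force"],s["width"])
print(r.sign_off())
E
```

```text
0.72 [0.446 0.035 0.05 ]
0.55 [ 0.597 -0.267  0.05 ]
30.025 [-0.15035722 -0.29907671  0.33318244] 0.08528297941694003
the job is handed in; nothing more can be done
None
```

The job is handed in at about 30 s of the 72 s allowed. The door is shut and stayed latched after I backed off, but I couldn't see the cup once the tray was in.

- **Cup on tray:** I gripped the white-lidded cup round the body and set it on the pulled-out tray. The finger opening read 57.5 mm against the stated body width of about 53 mm, and the cup stayed firm in the lift. The top camera put the released cup within 2 mm of the tray centre, standing upright.
- **Tray home:** I pushed the blue plate in slowly until it hit a hard stop at about 10–13 N. The tool was within 2 mm of where the plate should be flush, and the top camera showed it flush.
- **Door latched:** I swept the door shut and pressed it to its stop at about 20 N. About 2 s after backing off, it was still parallel to the cabinet front. The wrist camera showed the brass tongue out at the strike bracket.

**What the last checks could not confirm:**
- **Cup inside:** once the tray was home, the blue plate hid the cup. That it is still upright rests on the last sighting part-way in and the slow push.
- **Yellow cups:** the last network search put one about 14 mm from my first reading, which used hand-picked lid centres. It missed the other and gave a false hit on the cabinet. I never touched either cup, and nothing appeared moved in the pictures, so I take this as detection error.

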